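Fit the relays, clip the cover on and work the test lever

ROBOT

A 7-joint arm with a two-finger parallel gripper is mounted at the origin on the work surface. World frame = base frame: x ahead of the robot, y to its left, z up, the work surface at z = 0. Lengths are in m, angles in rad, forces in N, time in s.
With the tool pointing down it reaches from about 0.425 to 0.95 m from the base axis. Payload 16.7 kg.
Tool frame: the origin (TCP) lies at the very end of the fingers, on their centre line; the grasp point (between the pads) lies 19 mm behind it; z points along the fingers, x is the direction in which the jaws open and shut, and the axes are right-handed (so a half turn about z gives the same grasp; the last joint's range is limited). The gripper opens to 94 mm and grips with 3 to 60 N. Pads are 16 mm wide; open, the fingers measure 119 mm over their backs; the gripper's body (75 mm by 177 mm) begins 78 mm behind the grasp point.
Start: joints at [1.024, 0.426, 0.074, 1.606, -0.034, 1.111, -0.067], TCP at [0.261, -0.622, 0.205] pointing down, gripper open.
Joint ranges: [-2.85, 2.85], [-0.5, 2.14], [-1.23, 1.37], [0.21, 2.46], [-1.02, 4.16], [0.16, 2.05], [-2.73, 2.73]. Speed limits (rad/s): [1.89, 1.89, 2.39, 2.39, 3.01, 3.01, 3.01].

INTERFACE

Orientations are given as a rotation vector (axis times angle).
In Python, from cell import * gives the robot as it stands.
- The arm moves only by the shell command python3 -m inch 'ROWS' [OPENING]. ROWS is JSON, a list that holds one entry, the list of rows, each a list of 6 numbers: the shift along the tool's x, y, z in mm, then the turn, a rotation vector about the tool's x, y, z in rad. A call has 1 to 10 rows; each row is the pose to reach, as a shift and turn from the pose commanded when the call began, along the tool's axes at that moment; what a row does not reach only later rows make up. A row lasts 1/8 s, in which the tool goes at most 62.5 mm and 10.7 degrees, less where a joint would pass 70% of its speed; a pose out of reach is approached as far as the arm can. A call with a gripper value outside its range is refused whole. OPENING is the finger opening in mm, from 0 to 94, set as the call begins (- or left out, the last holds). The fingers move at their own pace and stop on an object; the grip force is fixed at half the most. Time passes only in rows, so rows that repeat a pose let the fingers close. It gives the time, the measured TCP pose, the force and the opening at its end, in the units of the state.
- observe(): the state, without advancing time (a new reading comes with each control period).
- capture(name): name is "side" or "top" or "wrist"; returns a dict with "img" (400x640x3 uint8, red, green, blue), "fx", "fy", "cx", "cy" (pixels), "distortion" ([k1, k2, p1, p2, k3] as OpenCV has them; the pictures are not rectified), "rvec" (rotation vector, rad) and "tvec" (3), from world to camera coordinates, as OpenCV has them; the wrist camera has in their place "T_tool_cam" (4x4, takes a point from camera to tool coordinates, whose origin is the TCP and whose axes are the tool frame's). Camera axes: x right, y down, z forward; pixel columns grow to the right and rows downward; lengths in m; the calibration is good to about 2 mm. A picture is of the moment at which its call begins: read the wrist's pose just before it. There is no depth.
- hand_in(): hands the job in, once; it reports no verdict.
The state is a dict: "t": time; "q": joint angles; "dq": joint speeds; "joint_torque": joint torques, N m; "position": TCP position; "tcp_rot": TCP orientation; "force": force on the tool from outside, world axes, zero at the start; "ft_torque": the same for the moment, N m; "finger_gap": opening from 0.0 (shut) to 1.0 (fully open).
Only numpy, scipy, OpenCV 4.12 (cv2) and the standard library are available. Lean on these libraries where they do the work, as an engineer would, in place of code of your own. Each camera call takes 0.05 s, during which the arm holds its last target. There are 200 camera calls.

TASK

Get this relay box ready and tested: lift the wooden transit block out of the housing on the test jig and lay it flat in the metal tray, then stand every relay module on the bench upright in a pocket of its own in the housing, and lay the cover squarely on the housing and press it straight down until both clip arms snap over the rim. With the cover clipped on, pull the test lever all the way to its stop, then ease it slowly back to rest rather than letting it fly, and leave the other things on the bench where they are.

Things in the scene. Friction and masses are not known exactly. Their poses are not given: they have to be found in the camera images.
- module0: relay module: a plain white block with a black foot and two small screw heads on top, 24 mm (its x) x 34 mm (its y) x 46 mm tall, 80 g; all four are alike and stand upright on the table; two to four of them are present. Origin: centre of its underside, z up; a half turn about z makes no difference.
- module1: relay module: a plain white block with a black foot and two small screw heads on top, 24 mm (its x) x 34 mm (its y) x 46 mm tall, 80 g; all four are alike and stand upright on the table; two to four of them are present. Origin: centre of its underside, z up; a half turn about z makes no difference.
- module2: relay module: a plain white block with a black foot and two small screw heads on top, 24 mm (its x) x 34 mm (its y) x 46 mm tall, 80 g; all four are alike and stand upright on the table; two to four of them are present. Origin: centre of its underside, z up; a half turn about z makes no difference.
- module3: relay module: a plain white block with a black foot and two small screw heads on top, 24 mm (its x) x 34 mm (its y) x 46 mm tall, 80 g; all four are alike and stand upright on the table; two to four of them are present. Origin: centre of its underside, z up; a half turn about z makes no difference.
- jig: test jig, fixed to the table: aluminium base plate (x -70 to 70, y -105 to 160 mm, 10 mm thick) carrying a black open housing and, beyond it at +y, the lever's grey tower (x -25 to 25, y 118 to 142, top 70 mm above the table). Origin: on the table under the housing's centre; z up. A white grid 20 mm high on the housing's floor makes four pockets in a row along y.
- pocket0 (a point): centre of the floor of pocket 0 (they are 46 mm apart along the jig's y; pocket 0 is furthest from the lever). Each pocket is 30 mm (x) x 40 mm (y) and 20 mm deep and takes one module with the module's x along the jig's x; any module may go in any pocket.
- pocket1 (a point): centre of the floor of pocket 1 (they are 46 mm apart along the jig's y; pocket 0 is furthest from the lever). Each pocket is 30 mm (x) x 40 mm (y) and 20 mm deep and takes one module with the module's x along the jig's x; any module may go in any pocket.
- pocket2 (a point): centre of the floor of pocket 2 (they are 46 mm apart along the jig's y; pocket 0 is furthest from the lever). Each pocket is 30 mm (x) x 40 mm (y) and 20 mm deep and takes one module with the module's x along the jig's x; any module may go in any pocket.
- pocket3 (a point): centre of the floor of pocket 3 (they are 46 mm apart along the jig's y; pocket 0 is furthest from the lever). Each pocket is 30 mm (x) x 40 mm (y) and 20 mm deep and takes one module with the module's x along the jig's x; any module may go in any pocket.
- rim (a point): centre of the housing's mouth, level with the rim's top, 66 mm above the table; axes as the jig's. Housing inside: 90 mm (x) x 178 mm (y), floor 16 mm above the table, walls 4 mm; an outward lip 4 mm wide and 12 mm tall runs round the rim (outside 106 x 194 mm).
- cover: housing cover, 300 g: black steel plate 106 mm (its x) x 194 mm (its y) x 5 mm, grip rib on top, sprung steel clip arms at the middle of both long edges. Origin: centre of the plate's underside, z up; a half turn about z makes no difference. Starts on the wooden block. 15 to 20 N straight down on the middle snaps both clips; then the plate lies on the rim, origin at point rim, outlines matching.
- rib (a point): middle of the foot of the cover's grey upright grip rib, on the plate's top; the rib is 14 mm (cover's x) x 60 mm (y) x 24 mm tall above the plate. At the start the cover lies on a fixed wooden block 70 x 150 x 45 mm tall, its clip arms hanging free.
- clip_a (a joint): clip arm, 40 mm wide, at x = +57 mm on the cover, reaching 29 mm below the plate; its hook stands 3 mm in under the lip when clipped, its slanted foot guides it over the lip when up to 3 mm off centre. Value in rad: 0 hangs straight (sprung to there); grows to about 0.2 while it is spread over the lip, and is back below 0.06 when it has snapped under it.
- clip_b (a joint): clip arm, 40 mm wide, at x = -57 mm on the cover, reaching 29 mm below the plate; its hook stands 3 mm in under the lip when clipped, its slanted foot guides it over the lip when up to 3 mm off centre. Value in rad: 0 hangs straight (sprung to there); grows to about 0.2 while it is spread over the lip, and is back below 0.06 when it has snapped under it.
- lever (a joint): sprung test lever, rad: 0 at rest, leaning 0.35 rad from upright towards the jig's +x; grows to its stop at 1.1 as the handle is pulled towards the jig's -x (the robot's side). Its spring draws it back to 0 (about 3 N at the handle at rest, 9 N at the stop), and if let go at the stop it flies back at over 3 rad/s.
- transit: transit block, 120 g: plywood slab 50 mm (its x) x 80 mm (its y) x 12 mm with an upright grip rib 14 mm (x) x 50 mm (y) x 24 mm tall on the middle of its top. Lies at the start in the housing on top of the pocket grid (36 mm above the table), where it stands in the way of the modules and the cover. Origin: centre of its underside, z up.
- tray_in (a point): centre of the inner floor (5 mm above the table) of a shallow aluminium tray, fixed: outside 110 mm (x) x 130 mm (y) x 35 mm tall, walls 5 mm.
- handle (a point): middle of the lever's black handle, a round bar of 16 mm diameter and 70 mm length lying along the jig's y. The lever's pivot is at (0, 148, 55) mm in the jig's frame, its axis along the jig's y; this point is 130 mm from that axis, at y = 190 mm in the jig's frame; it is highest, 185 mm above the table, when the lever is upright. The lever's rod meets the bar at the bar's -y end.
- sensor: yellow sensor box 60 x 80 x 35 mm, black connectors; not part of the job, to be left alone. Origin: on its underside, about its middle.
- rail_offcut: short piece of steel mounting rail 35 x 160 x 7.5 mm; not part of the job, to be left alone. Origin: on its underside, about its middle.
- screwdriver: screwdriver; not part of the job, to be left alone. Origin: on its underside, about its middle.
- contactor: white contactor 45 x 75 x 65 mm; not part of the job, to be left alone. Origin: on its underside, about its middle.
- screw_cup: small grey bowl, 70 mm across; not part of the job, to be left alone. Origin: on its underside, about its middle.
- tape_roll: roll of black tape, 90 mm across; not part of the job, to be left alone. Origin: on its underside, about its middle.
Mind the look-alikes: they are no part of the job. Leave any green, red or yellow look-alike of the module1 alone.

How it is judged:
On the way, in this order (a step that is already met when the one before it is completed fails the run):
1. every module stands in a pocket of its own (((horizontal distance between module0 and pocket0 below 0.006 m and z of module0 in the frame of pocket0 between -0.004 and 0.004 m) or (horizontal distance between module0 and pocket1 below 0.006 m and z of module0 in the frame of pocket1 between -0.004 and 0.004 m) or (horizontal distance between module0 and pocket2 below 0.006 m and z of module0 in the frame of pocket2 between -0.004 and 0.004 m) or (horizontal distance between module0 and pocket3 below 0.006 m and z of module0 in the frame of pocket3 between -0.004 and 0.004 m)) and ((horizontal distance between module1 and pocket0 below 0.006 m and z of module1 in the frame of pocket0 between -0.004 and 0.004 m) or (horizontal distance between module1 and pocket1 below 0.006 m and z of module1 in the frame of pocket1 between -0.004 and 0.004 m) or (horizontal distance between module1 and pocket2 below 0.006 m and z of module1 in the frame of pocket2 between -0.004 and 0.004 m) or (horizontal distance between module1 and pocket3 below 0.006 m and z of module1 in the frame of pocket3 between -0.004 and 0.004 m)) and ((horizontal distance between module2 and pocket0 below 0.006 m and z of module2 in the frame of pocket0 between -0.004 and 0.004 m) or (horizontal distance between module2 and pocket1 below 0.006 m and z of module2 in the frame of pocket1 between -0.004 and 0.004 m) or (horizontal distance between module2 and pocket2 below 0.006 m and z of module2 in the frame of pocket2 between -0.004 and 0.004 m) or (horizontal distance between module2 and pocket3 below 0.006 m and z of module2 in the frame of pocket3 between -0.004 and 0.004 m)) and ((horizontal distance between module3 and pocket0 below 0.006 m and z of module3 in the frame of pocket0 between -0.004 and 0.004 m) or (horizontal distance between module3 and pocket1 below 0.006 m and z of module3 in the frame of pocket1 between -0.004 and 0.004 m) or (horizontal distance between module3 and pocket2 below 0.006 m and z of module3 in the frame of pocket2 between -0.004 and 0.004 m) or (horizontal distance between module3 and pocket3 below 0.006 m and z of module3 in the frame of pocket3 between -0.004 and 0.004 m)) and angle between each of module0, module1, module2, module3's own z axis and vertical below 0.1 rad), for 0.2 s.
2. the cover lies flush on the rim with both clip arms snapped under the lip (horizontal distance between cover and rim below 0.006 m and z of cover in the frame of rim between -0.003 and 0.0025 m and angle between the y axis of cover and the y axis of rim, either way round below 0.08 rad and angle between cover's own z axis and vertical below 0.03 rad and value of joint each of clip_a, clip_b below 0.06 rad), for 0.2 s.
3. with the cover clipped on, the lever is pulled to its stop (all of step 2 and value of joint lever above 1.03 rad), for 0.1 s.
At the end, for the whole second after the job is handed in: Transit block flat on the tray floor (within 35 mm of its middle); every module upright on the floor of a pocket (within 6 mm); cover flush on the rim (6 mm, 0.08 rad, at most 2.5 mm up), both clips below 0.06 rad; lever at rest (below 0.06 rad) (all of step 1 and all of step 2 and horizontal distance between transit and tray_in below 0.035 m and z of transit in the frame of tray_in below 0.008 m and angle between transit's own z axis and vertical below 0.1 rad and value of joint lever below 0.06 rad and linear speed of cover below 0.02 m/s); the robot touches nothing.
It fails at once if the lever flies back (faster than 2.5 rad/s) (velocity of joint lever below -2.5 rad/s).
It fails at once if another thing on the bench is moved more than 6 cm (distance of any of sensor, rail_offcut, screwdriver, contactor, screw_cup, tape_roll from where it was at the start of the episode above 0.06 m).
Of module0, module1, module2, module3 only 2 to 4 are there at a start; the rules pass over those that are not, and their reading is None.
At some moment in a run one of module0, module1, module2, module3 may be knocked a few centimetres aside while the robot is not near it.
It also fails if it takes over 210 s, if anything falls off the work surface, if the arm or the gripper's body presses on something with over 40 N, if the wrist force passes 120 N, or if a joint passes its speed limit or range.

## Working session

There is one attempt and no reset: what is moved stays moved. The work goes in short steps, Python scripts to look and compute and a shell command to move; the robot and the scene stay as the last step left them, time stands still between calls to the robot, and variables do not carry over. Pictures are saved under pics/ and viewed, about 12 in all and at most 16, crops included, and the job is handed in when it is done.

```bash
ls; mkdir -p pics
python3 - <<'E'
from cell import *
import cv2,pickle
s=observe();print(s)
d={}
for n in("top","side"):
    c=capture(n);d[n]=c;cv2.imwrite(f"pics/{n}0.png",c["img"][:,:,::-1])
    print(n,{k:v for k,v in c.items() if k!="img"})
pickle.dump(d,open("c0.pkl","wb"))
E
```

```text
pics
{'t': 0.0, 'q': array([ 1.02352219,  0.42669902,  0.07385576,  1.60661717, -0.03410436,
        1.11082485, -0.06710041]), 'dq': array([-6.81008243e-06,  7.78201482e-04,  1.55091782e-03, -7.50263056e-04,
       -8.24759698e-04, -3.24669983e-04,  1.16623904e-03]), 'joint_torque': array([-5.30047218e-04, -9.35804200e+01,  3.66690874e+00, -4.54189682e+01,
       -4.86593926e-02,  2.00810371e-02,  7.96628547e-05]), 'position': array([ 0.26126582, -0.62189493,  0.2047933 ]), 'tcp_rot': array([-2.61599565e+00,  1.73843985e+00,  1.76067030e-03]), 'force': array([ 0.35579493,  0.37526332, -0.26589918]), 'ft_torque': array([-0.00756304,  0.06784762,  0.01681878]), 'finger_gap': 0.9992379359484815}
top {'fx': 384.9775630029709, 'fy': 384.9775630029709, 'cx': 319.02995121103856, 'cy': 194.24880101119916, 'distortion': array([-0.00854054,  0.        ,  0.        ,  0.        ,  0.        ]), 'rvec': array([ 2.23118245, -2.18217382,  0.07678849]), 'tvec': array([0.00415607, 0.54198941, 1.15249986])}
side {'fx': 447.5351829642516, 'fy': 447.5351829642516, 'cx': 308.976403285808, 'cy': 195.81479529500535, 'distortion': array([-0.0813828,  0.       ,  0.       ,  0.       ,  0.       ]), 'rvec': array([ 0.7212966 , -2.67657076,  0.99019816]), 'tvec': array([0.50668691, 0.27122872, 0.98682005])}
```

View pics/top0.png

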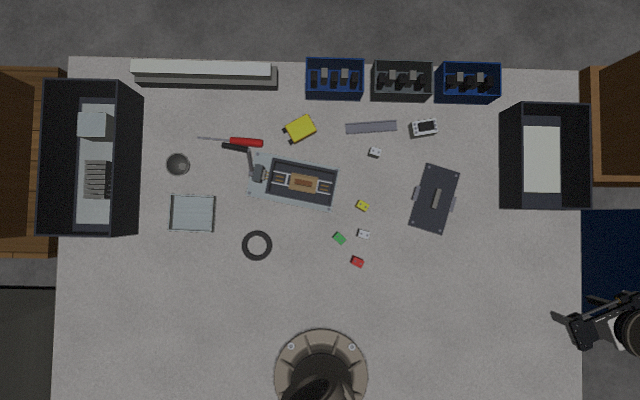

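View pics/side0.png

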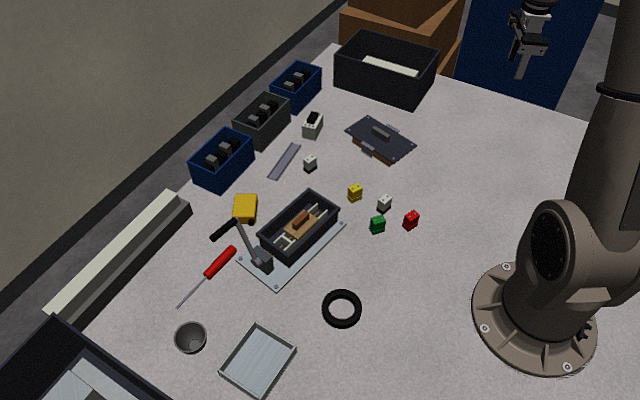

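The top view shows two white modules, at about (375,152) and (363,233). The other things I can place are the jig at (303,183), lever tower (258,173), cover (434,199), tray (192,213) and transit block (302,183). I'll zoom in for measuring.

```bash
cat > h.py <<'E'
import numpy as np,cv2,pickle
from scipy.spatial.transform import Rotation as R
def ray(c,uv):
    K=np.array([[c["fx"],0,c["cx"]],[0,c["fy"],c["cy"]],[0,0,1]])
    n=cv2.undistortPoints(np.array(uv,float).reshape(-1,1,2),K,c["distortion"]).reshape(-1,2)
    d=np.c_[n,np.ones(len(n))]
    if "rvec" in c:
        Rm=cv2.Rodrigues(c["rvec"])[0];o=-Rm.T@c["tvec"];return o,d@Rm
    T=c["T"];return T[:3,3],d@T[:3,:3].T
def plane(c,uv,z):
    o,d=ray(c,uv);return o+d*((z-o[2])/d[:,2])[:,None]
def proj(c,P):
    K=np.array([[c["fx"],0,c["cx"]],[0,c["fy"],c["cy"]],[0,0,1]])
    if "rvec" in c:r,t=c["rvec"],c["tvec"]
    else:
        Ti=np.linalg.inv(c["T"]);r=cv2.Rodrigues(Ti[:3,:3])[0];t=Ti[:3,3]
    return cv2.projectPoints(np.array(P,float).reshape(-1,1,3),r,t,K,c["distortion"])[0].reshape(-1,2)
def crop(im,x0,y0,x1,y1,s,name):
    cv2.imwrite(name,cv2.resize(im[y0:y1,x0:x1,::-1],None,fx=s,fy=s,interpolation=cv2.INTER_CUBIC))
def wrist(name):
    from cell import observe,capture
    s=observe();c=capture("wrist");T=np.eye(4);T[:3,:3]=R.from_rotvec(s["tcp_rot"]).as_matrix();T[:3,3]=s["position"]
    c["T"]=T@c["T_tool_cam"];c["Tt"]=T
    pickle.dump(c,open(name+".pkl","wb"));cv2.imwrite("pics/"+name+".png",c["img"][:,:,::-1]);return c
def tool(p,yaw=None):
    "shift along tool axes (mm) to reach world TCP p; turn to have tool x at world yaw, pointing down"
    from cell import observe
    s=observe();Rm=R.from_rotvec(s["tcp_rot"])
    print("t",s["t"],"shift mm",np.round(1e3*Rm.inv().apply(np.array(p)-s["position"]),1),end=" ")
    if yaw is not None:
        best=None
        for k in(0,np.pi):
            x=np.array([np.cos(yaw+k),np.sin(yaw+k),0]);z=np.array([0,0,-1.])
            rv=(Rm.inv()*R.from_matrix(np.c_[x,np.cross(z,x),z])).as_rotvec()
            print("turn",np.round(rv,3),end=" ")
    print()
E
python3 - <<'E'
from h import *
d=pickle.load(open("c0.pkl","rb"))
crop(d["top"]["img"],235,110,470,275,3.4,"pics/z1.png")
c=d["top"]
print(plane(c,[(375,152),(363,233),(302,183),(258,173),(434,199),(192,213)],0.05).round(3))
print(plane(d["side"],[(310,160),(384,203)],0.03).round(3))
E
```

```text
[[ 0.669 -0.146  0.05 ]
 [ 0.429 -0.114  0.05 ]
 [ 0.572  0.068  0.05 ]
 [ 0.598  0.197  0.05 ]
 [ 0.534 -0.323  0.05 ]
 [ 0.477  0.385  0.05 ]]
[[ 0.675 -0.154  0.03 ]
 [ 0.425 -0.112  0.03 ]]
```

View pics/z1.png

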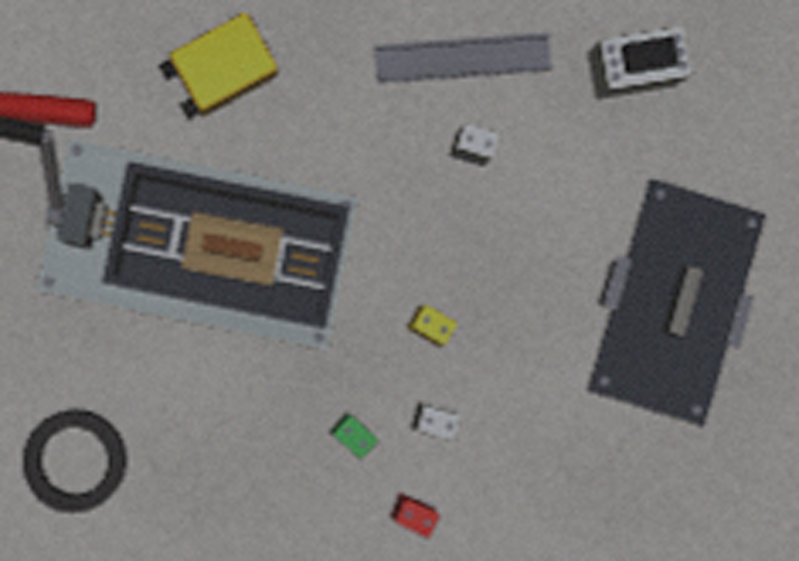

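Run:
```python
from h import *
c=pickle.load(open("c0.pkl","rb"))["top"]
f=lambda L:[(235+(u+.5)/3.4-.5,110+(v+.5)/3.4-.5) for u,v in L]
def rect(n,L,z):
    P=plane(c,f(L),z)[:,:2];m=P.mean(0)
    e=[np.linalg.norm(P[i]-P[(i+1)%4])*1e3 for i in range(4)]
    l=(P[1]-P[0])+(P[2]-P[3]);w=(P[3]-P[0])+(P[2]-P[1])
    print(n,m.round(4),np.round(e),"yaw01",np.arctan2(l[1],l[0]).round(3),"yaw12",np.arctan2(w[1],w[0]).round(3))
rect("rim",[(127,163),(352,203),(328,330),(105,283)],.066)
rect("cover",[(650,180),(765,214),(704,425),(588,391)],.05)
rect("transit",[(190,212),(284,228),(275,285),(182,269)],.048)
print(plane(c,f([(476,143),(437,421)]),.046).round(4), plane(c,f([(461,138),(489,146),(423,418),(447,426)]),.046).round(4))
p=plane(c,[(169,194),(215,194),(215,231),(169,231)],.035);print("tray",p.mean(0).round(3),p.round(3))
tool([.60,.06,.36],1.38);tool([.56,-.02,.36],1.38)
# handle
print(plane(c,f([(0,118),(45,138)]),.177).round(3))
```

```text
rim [0.5747 0.068 ] [195. 110. 193. 104.] yaw01 -1.74 yaw12 2.982
cover [ 0.5352 -0.3219] [105. 192. 105. 192.] yaw01 -1.834 yaw12 2.864
transit [0.5729 0.0644] [82. 50. 81. 50.] yaw01 -1.717 yaw12 3.018
[[ 0.6703 -0.1455  0.046 ]
 [ 0.4279 -0.1152  0.046 ]] [[ 0.6744 -0.1323  0.046 ]
 [ 0.6679 -0.1569  0.046 ]
 [ 0.4302 -0.1031  0.046 ]
 [ 0.4237 -0.124   0.046 ]]
tray [0.478 0.39  0.035] [[0.531 0.459 0.035]
 [0.534 0.324 0.035]
 [0.426 0.32  0.035]
 [0.423 0.455 0.035]]
t 0.1 shift mm [-497.6 -576.4 -154.6] turn [-1.000e-03  1.000e-03 -2.553e+00] turn [0.    0.001 0.589] 
t 0.1 shift mm [-439.4 -508.5 -154.7] turn [-1.000e-03  1.000e-03 -2.553e+00] turn [0.    0.001 0.589] 
[[0.659 0.242 0.177]
 [0.644 0.207 0.177]]
```

```bash
python3 -m inch '[[[0,0,-60,0,0,0],[-40,-45,-120,0,0,0],[-80,-90,-155,0,0,-0.15],[-120,-135,-155,0,0,-0.3],[-160,-180,-155,0,0,-0.45],[-200,-225,-155,0,0,-0.6],[-240,-270,-155,0,0,-0.7],[-280,-315,-155,0,0,-0.8],[-320,-360,-155,0,0,-0.9],[-360,-405,-155,0,0,-1.0]]]'
python3 - <<'E'
from h import *
tool([.56,0,.36],-.17)
E
```

```text
t: 1.35
position: [0.4917, -0.14, 0.3605]
tcp_rot: [3.13, -0.267, 0.0]
force: [1.4, -0.6, 0.3]
finger_gap: 1.002
t 1.35 shift mm [  43.6 -149.6    0.5] turn [ 0. -0. -0.] turn [-0.    -0.     3.142]
```

```bash
python3 -m inch '[[[10,-45,0,0,0,0],[25,-90,0,0,0,0],[40,-135,0,0,0,0],[44,-150,0,0,0,0],[44,-150,0,0,0,0],[44,-150,0,0,0,0]]]'
python3 - <<'E'
from h import *
c=wrist("w1");print(c["fx"],c["T"].round(3))
J=np.array([.5747,.068]);y=-.17
Rz=R.from_euler("z",y).as_matrix()
P=[[ -53,-97,66],[53,-97,66],[53,97,66],[-53,97,66]]
print(proj(c,(np.array(P)/1e3)@Rz.T+[J[0],J[1],0]).round(0))
E
```

```text
t: 2.1
position: [0.5601, -0.0034, 0.3604]
tcp_rot: [3.129, -0.274, -0.0]
force: [-1.1, -0.5, 0.0]
finger_gap: 1.0
292.0992079601462 [[ 0.985 -0.167 -0.047  0.573]
 [-0.174 -0.95  -0.26   0.073]
 [-0.001  0.264 -0.965  0.539]
 [ 0.     0.     0.     1.   ]]
[[290. 184.]
 [354. 184.]
 [358.  56.]
 [286.  56.]]
```

View pics/w1.png

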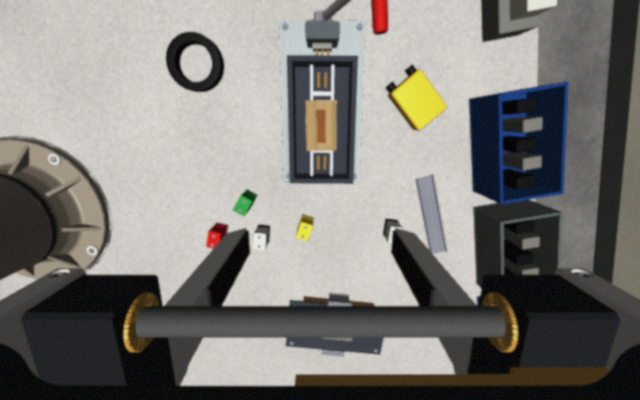

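```bash
python3 -m inch '[[[1,-25,50,0,0,0],[1,-50,100,0,0,0],[1,-69,150,0,0,0],[1,-69,190,0,0,0],[1,-69,205,0,0,0],[1,-69,205,0,0,0],[1,-69,205,0,0,0]]]' 40
python3 - <<'E'
from h import *
c=wrist("w2");crop(c["img"],200,0,460,400,1.5,"pics/w2z.png")
Rz=R.from_euler("z",-.17).as_matrix()
P=np.array([[ -53,-97,66],[53,-97,66],[53,97,66],[-53,97,66]])/1e3@Rz.T+[.5747,.068,0]
print(((proj(c,P)-[200,0])*1.5).round(0))
P=np.array([[ -25,-40,48],[25,-40,48],[25,40,48],[-25,40,48]])/1e3@Rz.T+[.5729,.0644,0]
print(((proj(c,P)-[200,0])*1.5).round(0))
E
```

```text
t: 3.02
position: [0.5744, 0.0657, 0.1572]
tcp_rot: [-3.129, 0.273, -0.004]
force: [0.8, 0.3, 0.5]
finger_gap: 0.429
[[106. 437.]
 [258. 437.]
 [272. 141.]
 [ 89. 142.]]
[[144. 356.]
 [215. 356.]
 [217. 242.]
 [141. 243.]]
```

View pics/w2z.png

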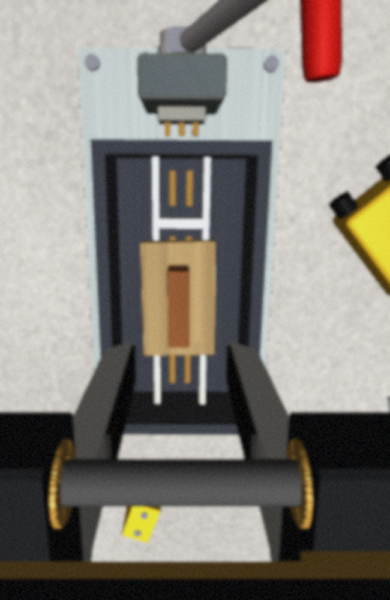

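```bash
python3 -m inch '[[[-1,1,30,0,0,0],[-1,1,60,0,0,0],[-1,1,85,0,0,0],[-1,1,95,0,0,0],[-1,1,101,0,0,0],[-1,1,105,0,0,0],[-1,1,105,0,0,0]]]' 40
python3 -m inch '[[[0,0,0,0,0,0],[0,0,0,0,0,0],[0,0,0,0,0,0],[0,0,0,0,0,0],[0,0,-10,0,0,0],[0,0,-30,0,0,0],[0,0,-70,0,0,0],[0,0,-110,0,0,0]]]' 0
python3 - <<'E'
from h import *
tool([.478,.39,.20],0)
tool([.478,.39,.052-.031+.003],0)
E
```

```text
t: 3.95
position: [0.5725, 0.0653, 0.0509]
tcp_rot: [-3.13, 0.272, -0.001]
force: [-0.6, -1.1, 0.1]
finger_gap: 0.421
t: 4.95
position: [0.5722, 0.0654, 0.163]
tcp_rot: [-3.13, 0.271, -0.001]
force: [-0.4, -0.2, -1.3]
finger_gap: 0.146
t 4.95 shift mm [-148.6 -303.6  -36.9] turn [-0.    -0.    -0.173] turn [-1.000e-03  1.000e-03  2.969e+00] 
t 4.95 shift mm [-148.6 -303.5  139.1] turn [-0.    -0.    -0.173] turn [-1.000e-03  1.000e-03  2.969e+00]
```

```bash
python3 -m inch '[[[-40,-10,-37,0,0,0],[-85,-45,-37,0,0,-0.05],[-110,-90,-37,0,0,-0.1],[-125,-135,-37,0,0,-0.17],[-135,-180,-37,0,0,-0.17],[-145,-225,-30,0,0,-0.17],[-149,-270,0,0,0,-0.17],[-149,-304,30,0,0,-0.17],[-149,-304,70,0,0,-0.17],[-149,-304,70,0,0,-0.17]]]' 0
python3 - <<'E'
from h import *
c=wrist("w3");crop(c["img"],180,0,460,400,1.4,"pics/w3z.png")
tool([.478,.39,.021],0)
E
```

```text
t: 6.2
position: [0.4766, 0.3894, 0.0892]
tcp_rot: [3.139, -0.004, -0.005]
force: [0.3, -0.5, -0.8]
finger_gap: 0.147
t 6.25 shift mm [ 0.5 -0.  70.2] turn [ 0.001  0.001 -0.003] turn [ 1.000e-03 -1.000e-03  3.139e+00]
```

View pics/w3z.png

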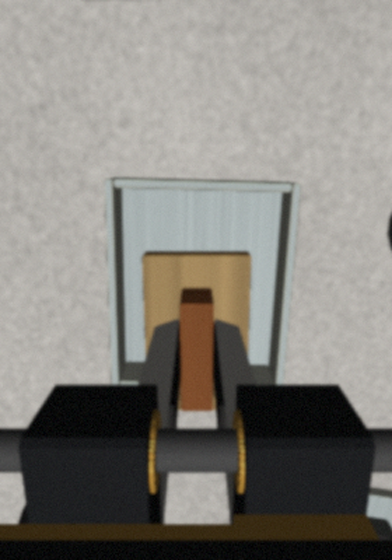

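```bash
python3 -m inch '[[[0,0,30,0,0,0],[0,0,50,0,0,0],[0,0,60,0,0,0],[0,0,66,0,0,0],[0,0,68,0,0,0],[0,0,68,0,0,0]]]' 0
python3 -m inch '[[[0,0,0,0,0,0],[0,0,0,0,0,0],[0,0,0,0,0,0],[0,0,-20,0,0,0],[0,0,-70,0,0,0],[0,0,-130,0,0,0],[0,0,-190,0,0,0],[0,45,-200,0,0,0],[-5,90,-200,0,0,0],[-10,140,-200,0,0,0]]]' 40
python3 - <<'E'
from h import *
# B yaw from screws: y axis direction
import math
print(math.atan2(-.1031+.124,.4302-.4237)-1.571, math.atan2(-.1323+.1569,.6744-.6679)-1.571)
tool([.428,-.115,.15],-.3)
E
```

```text
t: 7.0
position: [0.478, 0.3906, 0.0229]
tcp_rot: [-3.141, 0.005, -0.001]
force: [0.3, -0.1, -1.9]
finger_gap: 0.146
t: 8.25
position: [0.467, 0.2495, 0.224]
tcp_rot: [-3.141, 0.003, -0.002]
force: [1.7, -0.5, 0.6]
finger_gap: 0.425
-0.30172577327678507 -0.2585275878826647
t 8.25 shift mm [-38.3 364.6  73.7] turn [-0.001 -0.001  0.298] turn [ 2.000e-03 -1.000e-03 -2.844e+00]
```

```bash
python3 -m inch '[[[0,50,0,0,0,0],[0,100,0,0,0,0.05],[-5,150,0,0,0,0.1],[-10,200,0,0,0,0.15],[-20,250,0,0,0,0.2],[-25,300,10,0,0,0.25],[-38,345,30,0,0,0.3],[-38,365,60,0,0,0.3],[-38,365,74,0,0,0.3],[-38,365,74,0,0,0.3]]]' 40
python3 -m inch '[[[0,0,0,0,0,0],[0,0,0,0,0,0]]]' 40
python3 - <<'E'
from h import *
c=wrist("w4");crop(c["img"],220,140,420,340,3,"pics/w4z.png")
Rz=R.from_euler("z",-.3).as_matrix()
P=np.array([[ -12,-17,46],[12,-17,46],[12,17,46],[-12,17,46]])/1e3@Rz.T+[.428,-.115,0]
print(((proj(c,P)-[220,140])*3).round(0))
E
```

```text
t: 9.5
position: [0.4282, -0.1134, 0.1487]
tcp_rot: [-3.105, 0.472, 0.001]
force: [0.1, -0.4, 0.8]
finger_gap: 0.423
t: 9.75
position: [0.4289, -0.1139, 0.1494]
tcp_rot: [3.106, -0.472, 0.002]
force: [0.3, -0.3, 0.2]
finger_gap: 0.426
[[266. 234.]
 [337. 234.]
 [338. 136.]
 [265. 136.]]
```

View pics/w4z.png

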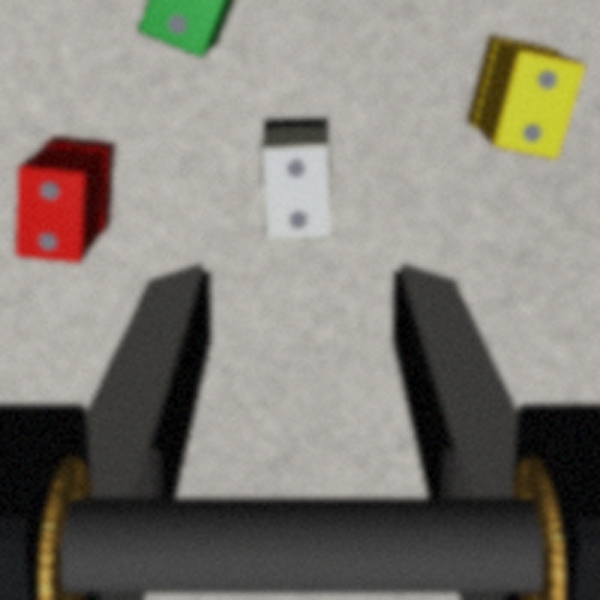

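```bash
python3 -m inch '[[[-2,3,30,0,0,-0.03],[-2,3,65,0,0,-0.03],[-2,3,95,0,0,-0.03],[-2,3,115,0,0,-0.03],[-2,3,125,0,0,-0.03],[-2,3,125,0,0,-0.03],[-2,3,125,0,0,-0.03]]]' 40
python3 -m inch '[[[0,0,0,0,0,0],[0,0,0,0,0,0],[0,0,0,0,0,0],[0,0,0,0,0,0],[0,0,-5,0,0,0],[0,0,-30,0,0,0],[0,0,-80,0,0,0],[0,0,-120,0,0,0],[0,0,-120,0,0,0]]]' 0
python3 - <<'E'
from h import *
# rim refine: pixels from w2z
c=pickle.load(open("w2.pkl","rb"))
P=plane(c,[(u/1.5+200,v/1.5) for u,v in [(93,142),(271,142),(101,434),(258,434)]],.066);print(P.round(4),P.mean(0))
J=np.array([.5747,.068,0]);Rz=R.from_euler("z",-.17).as_matrix()
for k in range(4):print(k,(J+Rz@[0,-.069+.046*k,.016]).round(4))
p=J+Rz@[0,-.023,0];tool([p[0],p[1],.15],-.17)
p=J+Rz@[0,-.069,0];tool([p[0],p[1],.15],-.17)
E
```

```text
t: 10.68
position: [0.426, -0.1168, 0.0243]
tcp_rot: [3.112, -0.428, 0.002]
force: [-0.0, -0.2, -0.4]
finger_gap: 0.426
t: 11.8
position: [0.427, -0.1172, 0.1463]
tcp_rot: [3.111, -0.428, 0.008]
force: [0.2, 0.3, -1.4]
finger_gap: 0.255
[[ 0.541   0.1722  0.066 ]
 [ 0.6427  0.1544  0.066 ]
 [ 0.5034 -0.0155  0.066 ]
 [ 0.6109 -0.0345  0.066 ]] [0.57450062 0.06915861 0.066     ]
0 [ 0.563 -0.     0.016]
1 [0.5708 0.0453 0.016 ]
2 [0.5786 0.0907 0.016 ]
3 [0.5864 0.136  0.016 ]
t 11.8 shift mm [  94.6 -195.3   -3.3] turn [ 0.001 -0.005 -0.103] turn [-8.000e-03 -1.000e-03  3.038e+00] 
t 11.8 shift mm [  99.3 -149.5   -3.3] turn [ 0.001 -0.005 -0.103] turn [-8.000e-03 -1.000e-03  3.038e+00]
```

```bash
python3 -m inch '[[[15,-40,-3,0,0,-0.03],[35,-80,-3,0,0,-0.06],[60,-120,-3,0,0,-0.1],[80,-160,-3,0,0,-0.1],[94,-190,-3,0,0,-0.1],[95,-195,10,0,0,-0.1],[95,-195,30,0,0,-0.1],[95,-195,45,0,0,-0.1],[95,-195,45,0,0,-0.1]]]' 0
python3 - <<'E'
from h import *
c=wrist("w5");crop(c["img"],220,50,420,350,2,"pics/w5z.png")
J=np.array([.5745,.0685,0]);Rz=R.from_euler("z",-.173).as_matrix()
G=np.array([[-15,-43,36],[15,-43,36],[15,-3,36],[-15,-3,36],[-15,3,36],[15,3,36],[-53,97,66],[53,97,66]])/1e3@Rz.T+J
print(((proj(c,G)-[220,50])*2).round(0).tolist())
p=J+Rz@[0,-.023,0];tool([p[0],p[1],.04],-.173)
E
```

```text
t: 12.92
position: [0.5682, 0.0444, 0.0969]
tcp_rot: [3.129, -0.273, -0.004]
force: [-0.3, 0.3, -0.4]
finger_gap: 0.25
[[173.0, 367.0], [242.0, 367.0], [243.0, 278.0], [172.0, 278.0], [172.0, 264.0], [244.0, 264.0], [46.0, -1.0], [372.0, -1.0]]
t 12.975 shift mm [ 1.4 -1.4 57.9] turn [ 0.     0.001 -0.001] turn [ 2.000e-03 -1.000e-03  3.141e+00]
```

View pics/w5z.png

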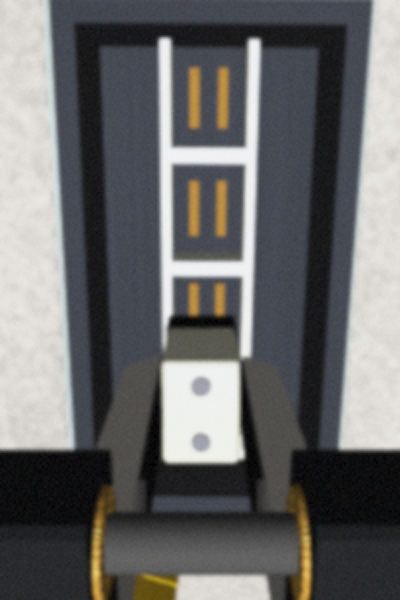

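Run:
```python
from h import *
c=pickle.load(open("w5.pkl","rb"))
P=plane(c,[(u/2+220,v/2+50) for u,v in [(161,361),(239,361),(240,464),(161,464),(200.5,412)]],c["Tt"][2,3]-.0243+.046)
print((np.linalg.inv(c["Tt"])@np.c_[P,np.ones(5)].T).T.round(4)[:,:3]*1e3)
```

```text
[[-12.1 -16.6 -21.7]
 [ 10.2 -16.6 -21.7]
 [ 11.1  16.4 -21.7]
 [-12.6  16.5 -21.7]
 [ -0.8  -0.7 -21.7]]
```

```bash
python3 -m inch '[[[2,-2,10,0,0,0],[2,-2,25,0,0,0],[2,-2,35,0,0,0],[2,-2,43,0,0,0],[2,-2,50,0,0,0],[2,-2,54,0,0,0],[2,-2,56,0,0,0],[2,-2,56,0,0,0]]]' 0
python3 - <<'E'
from h import *
from cell import observe
s=observe();print(s["position"],s["force"])
E
```

```text
t: 13.98
position: [0.5719, 0.0471, 0.0426]
tcp_rot: [-3.13, 0.271, -0.0]
force: [-0.0, -0.6, -0.7]
finger_gap: 0.252
[0.57193601 0.04706044 0.04257675] [-0.03202812 -0.63685312 -0.70601074]
```

```bash
python3 -m inch '[[[0,0,2,0,0,0],[0,0,2,0,0,0]]]' 0
python3 -m inch '[[[0,0,0,0,0,0],[0,0,0,0,0,0],[0,0,0,0,0,0],[0,0,-15,0,0,0],[0,0,-60,0,0,0],[0,0,-110,0,0,0],[0,0,-120,0,0,0],[0,0,-120,0,0,0]]]' 40
python3 - <<'E'
from h import *
c=wrist("w6");crop(c["img"],220,50,420,350,2,"pics/w6z.png")
tool([.6703,-.1455,.15],-.26)
c=capture("top") if 0 else None
E
```

```text
t: 14.22
position: [0.5719, 0.047, 0.0405]
tcp_rot: [-3.13, 0.272, -0.0]
force: [-0.3, -0.1, -1.1]
finger_gap: 0.251
t: 15.22
position: [0.5721, 0.0469, 0.1614]
tcp_rot: [-3.13, 0.272, -0.003]
force: [-0.5, 0.9, -1.2]
finger_gap: 0.426
t 15.275 shift mm [130.4 172.4  10.3] turn [0.    0.    0.087] turn [-0.     0.    -3.055]
```

View pics/w6z.png

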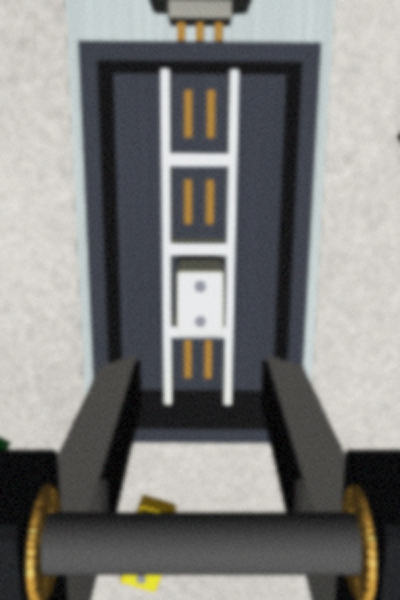

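```bash
python3 -m inch '[[[20,40,0,0,0,0],[50,80,0,0,0,0.03],[80,120,0,0,0,0.06],[110,155,0,0,0,0.09],[130,172,10,0,0,0.09],[130,172,10,0,0,0.09],[130,172,10,0,0,0.09]]]' 40
python3 - <<'E'
from h import *
c=wrist("w7");crop(c["img"],220,140,420,340,3,"pics/w7z.png")
Rz=R.from_euler("z",-.26).as_matrix()
P=np.array([[ -12,-17,46],[12,-17,46],[12,17,46],[-12,17,46]])/1e3@Rz.T+[.6703,-.1455,0]
print(((proj(c,P)-[220,140])*3).round(0),c["Tt"][:3,3])
E
```

```text
t: 16.15
position: [0.6695, -0.1436, 0.1494]
tcp_rot: [-3.114, 0.41, 0.003]
force: [1.0, -0.1, -0.9]
finger_gap: 0.425
[[272. 235.]
 [343. 235.]
 [344. 137.]
 [271. 137.]] [ 0.66952415 -0.14361221  0.1493939 ]
```

View pics/w7z.png

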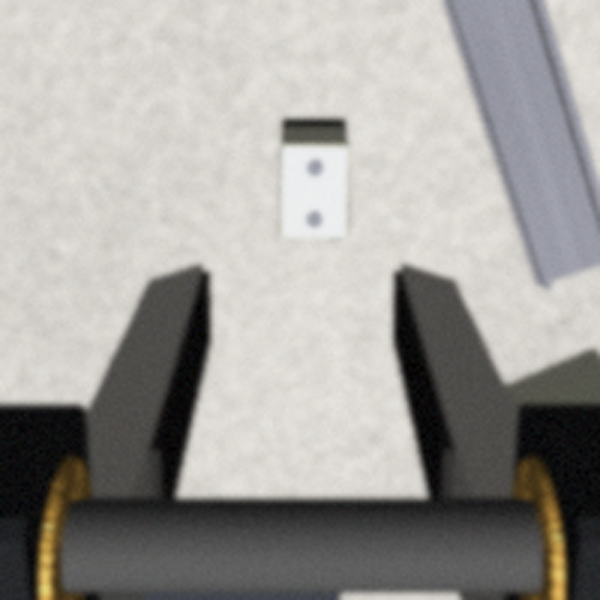

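```bash
python3 -m inch '[[[4,3,30,0,0,0],[4,3,65,0,0,0],[4,3,95,0,0,0],[4,3,115,0,0,0],[4,3,125,0,0,0],[4,3,125,0,0,0],[4,3,125,0,0,0]]]' 40
python3 -m inch '[[[0,0,0,0,0,0],[0,0,0,0,0,0],[0,0,0,0,0,0],[0,0,0,0,0,0],[0,0,-5,0,0,0],[0,0,-30,0,0,0],[0,0,-80,0,0,0],[0,0,-120,0,0,0],[0,0,-120,0,0,0]]]' 0
python3 - <<'E'
from h import *
J=np.array([.5745,.0688,0]);Rz=R.from_euler("z",-.173).as_matrix()
p=J+Rz@[0,-.069,0];print(p);tool([p[0],p[1],.15],-.173)
E
```

```text
t: 17.08
position: [0.674, -0.1487, 0.0266]
tcp_rot: [-3.114, 0.412, -0.002]
force: [-0.3, 0.4, -0.5]
finger_gap: 0.427
t: 18.2
position: [0.6751, -0.1489, 0.1492]
tcp_rot: [3.114, -0.412, 0.008]
force: [-0.5, 0.7, -0.6]
finger_gap: 0.251
[0.56262245 0.00082998 0.        ]
t 18.2 shift mm [-147.6 -115.3   -1.5] turn [-0.    -0.005 -0.09 ] turn [-0.008  0.     3.051]
```

```bash
python3 -m inch '[[[-30,-25,-2,0,0,-0.02],[-70,-55,-2,0,0,-0.04],[-110,-85,-2,0,0,-0.07],[-140,-108,-2,0,0,-0.09],[-147,-116,10,0,0,-0.09],[-147,-116,30,0,0,-0.09],[-147,-116,52,0,0,-0.09],[-147,-116,52,0,0,-0.09],[-147,-116,52,0,0,-0.09]]]' 0
python3 - <<'E'
from h import *
c=wrist("w8");crop(c["img"],220,50,420,350,2,"pics/w8z.png")
J=np.array([.5745,.0688,0]);Rz=R.from_euler("z",-.173).as_matrix()
G=np.array([[-15,-49,36],[15,-49,36],[15,-43,36],[-15,-43,36]])/1e3@Rz.T+J
print(((proj(c,G)-[220,50])*2).round(0).tolist())
p=J+Rz@[0,-.069,0];tool([p[0],p[1],.042],-.173)
E
```

```text
t: 19.32
position: [0.5619, 0.0013, 0.0936]
tcp_rot: [-3.13, 0.272, 0.0]
force: [0.6, -0.1, -0.5]
finger_gap: 0.253
[[168.0, 285.0], [241.0, 285.0], [241.0, 271.0], [168.0, 271.0]]
t 19.375 shift mm [ 0.6  0.4 51.9] turn [-0. -0. -0.] turn [-1.000e-03  0.000e+00  3.141e+00]
```

View pics/w8z.png

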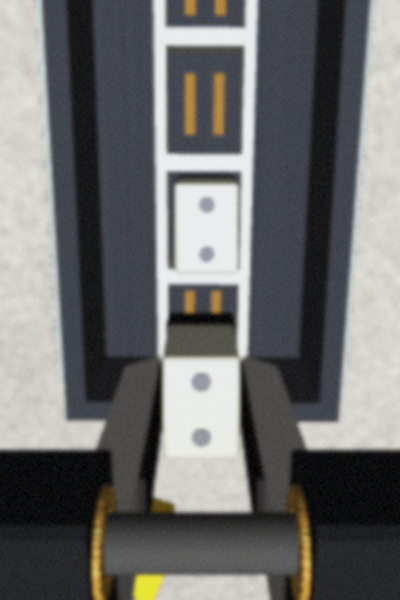

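```bash
python3 -m inch '[[[1,2,10,0,0,0],[1,2,22,0,0,0],[1,2,32,0,0,0],[1,2,40,0,0,0],[1,2,46,0,0,0],[1,2,50,0,0,0],[1,2,52,0,0,0],[1,2,52,0,0,0]]]' 0
python3 -m inch '[[[0,0,0,0,0,0],[0,0,0,0,0,0],[0,0,0,0,0,0],[0,0,-15,0,0,0],[0,0,-60,0,0,0],[0,0,-110,0,0,0],[0,0,-120,0,0,0],[0,0,-120,0,0,0]]]' 40
python3 - <<'E'
from h import *
c=wrist("w9");a=c["img"][50:350,220:420]
from cell import capture
d=capture("top");b=cv2.resize(d["img"][110:275,235:470],None,fx=2,fy=2,interpolation=2)
pickle.dump(d,open("c9.pkl","wb"))
im=np.zeros((600,800,3),np.uint8);im[:600,:400]=cv2.resize(a,None,fx=2,fy=2,interpolation=2);im[:330,400:]=b[:,:400]
cv2.imwrite("pics/w9z.png",im[:,:,::-1])
tool([.5352,-.3219,.2],1.307-1.571)
E
```

```text
t: 20.38
position: [0.5623, -0.0006, 0.0419]
tcp_rot: [3.13, -0.271, 0.0]
force: [-3.0, 0.2, 5.7]
finger_gap: 0.253
t: 21.38
position: [0.5625, -0.0008, 0.1624]
tcp_rot: [3.13, -0.272, 0.003]
force: [-0.5, -0.2, -0.1]
finger_gap: 0.422
t 21.475 shift mm [ 29.2 320.9 -39.3] turn [0.    0.001 0.091] turn [-2.000e-03  0.000e+00 -3.051e+00]
```

View pics/w9z.png

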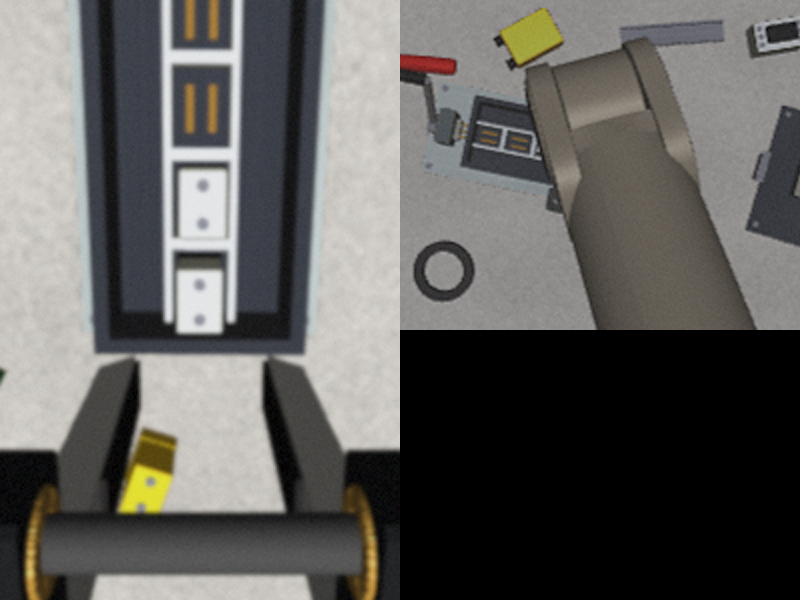

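```bash
python3 - <<'E'
from h import *
c=pickle.load(open("w9.pkl","rb"))
J=np.array([.5745,.0688,0]);Rz=R.from_euler("z",-.173).as_matrix()
for L in([(176,268),(223,268),(223,334),(176,334)],[(179,169),(226,169),(226,240),(179,240)]):
  for z in(.062,.066):
    P=plane(c,[(u/2+220,v/2+50) for u,v in L],z);print(z,(((P-J)@Rz)*1e3)[:,:2].round(1).tolist(),(((P-J)@Rz)*1e3).mean(0).round(1))
P=plane(c,[(95/2+220,353/2+50),(305/2+220,353/2+50)],.066);print((((P-J)@Rz)*1e3).round(1))
E
python3 -m inch '[[[5,45,-38,0,0,0],[10,90,-38,0,0,0.03],[15,140,-38,0,0,0.06],[20,190,-38,0,0,0.09],[25,240,-38,0,0,0.09],[29,285,-38,0,0,0.09],[29,310,-38,0,0,0.09],[29,321,-20,0,0,0.09],[29,321,-20,0,0,0.09],[29,321,-20,0,0,0.09]]]' 40
python3 - <<'E'
from h import *
c=wrist("w10");crop(c["img"],200,0,460,400,1.5,"pics/w10z.png")
C=np.array([.5352,-.3219,0]);Rz=R.from_euler("z",-.264).as_matrix()
G=np.array([[-53,-97,50],[53,-97,50],[53,97,50],[-53,97,50],[-7,-30,74],[7,-30,74],[7,30,74],[-7,30,74]])/1e3@Rz.T+C
print(((proj(c,G)-[200,0])*1.5).round(0).tolist())
tool([.5352,-.3219,.054],-.264)
E
```

```text
0.062 [[-12.4, -52.8], [10.4, -52.8], [10.8, -86.7], [-12.8, -86.6]] [ -1.  -69.7  62. ]
0.066 [[-12.3, -52.0], [10.3, -52.0], [10.6, -85.3], [-12.6, -85.3]] [ -1.  -68.6  66. ]
0.062 [[-10.5, -5.8], [11.4, -5.8], [11.8, -39.1], [-10.8, -39.1]] [  0.5 -22.4  62. ]
0.066 [[-10.4, -5.6], [11.2, -5.6], [11.6, -38.5], [-10.7, -38.4]] [  0.4 -22.   66. ]
[[-53.2 -95.3  66. ]
 [ 51.7 -95.3  66. ]]
t: 22.72
position: [0.5358, -0.3202, 0.1809]
tcp_rot: [-3.114, 0.409, 0.001]
force: [0.6, 0.5, 0.2]
finger_gap: 0.425
[[114.0, 413.0], [249.0, 413.0], [261.0, 154.0], [103.0, 153.0], [171.0, 344.0], [192.0, 344.0], [192.0, 258.0], [171.0, 258.0]]
t 22.775 shift mm [ -0.4   1.8 127.4] turn [-0.001  0.     0.003] turn [-0.000e+00 -1.000e-03 -3.139e+00]
```

View pics/w10z.png

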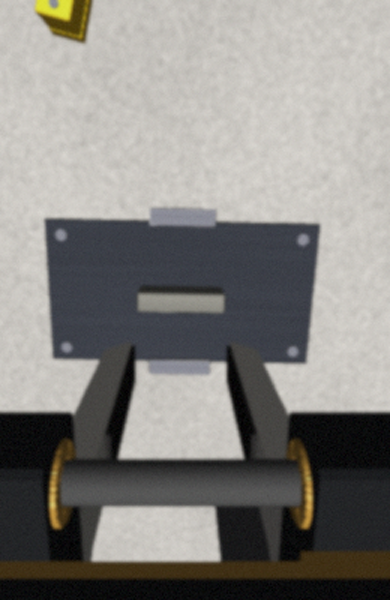

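Run:
```python
from h import *
c=pickle.load(open("w10.pkl","rb"))
f=lambda L:[(u/1.5+200,v/1.5) for u,v in L]
P=plane(c,f([(45,219),(320,224),(306,362),(54,358)]),.05);print(P.mean(0),[np.arctan2(*(b-a)[1::-1]).round(3) for a,b in((P[0],P[1]),(P[3],P[2]),(P[3],P[0]),(P[2],P[1]))])
Q=plane(c,f([(137,292),(224,292),(224,313),(138,313)]),.074);print(Q.mean(0))
m=P.mean(0)
tool([m[0],m[1],.18],-1.834)
```

```text
[ 0.5350239  -0.32190408  0.05      ] [np.float64(-0.279), np.float64(-0.278), np.float64(1.294), np.float64(1.291)]
[ 0.53463591 -0.32187439  0.074     ]
t 22.775 shift mm [-0.6  1.8  1.4] turn [-0.000e+00  1.000e-03  1.573e+00] turn [-1.000e-03 -0.000e+00 -1.569e+00]
```

```bash
python3 -m inch '[[[-1,2,0,0,0,0.17],[-1,2,0,0,0,0.35],[-1,2,0,0,0,0.53],[-1,2,0,0,0,0.71],[-1,2,0,0,0,0.89],[-1,2,0,0,0,1.07],[-1,2,0,0,0,1.25],[-1,2,0,0,0,1.43],[-1,2,0,0,0,1.588],[-1,2,0,0,0,1.588]]]' 40
python3 -m inch '[[[0,0,0,0,0,0],[0,0,0,0,0,0]]]' 40
python3 - <<'E'
from h import *
c=wrist("w11")
tool([.535,-.322,.053],-1.849)
E
```

```text
t: 24.02
position: [0.5346, -0.3225, 0.1819]
tcp_rot: [-1.892, 2.508, -0.001]
force: [-0.4, 0.2, -0.4]
finger_gap: 0.431
t: 24.28
position: [0.5341, -0.3233, 0.1816]
tcp_rot: [-1.892, 2.508, -0.0]
force: [-0.0, -0.6, 0.2]
finger_gap: 0.427
t 24.325 shift mm [ -1.7  -0.5 128.5] turn [-0.  0. -0.] turn [0.    0.    3.141]
```

```bash
python3 -m inch '[[[-1,0,40,0,0,0],[-1,0,80,0,0,0],[-1,0,105,0,0,0],[-1,0,118,0,0,0],[-1,0,124,0,0,0],[-1,0,128,0,0,0],[-1,0,128,0,0,0],[-1,0,128,0,0,0]]]' 40
python3 -m inch '[[[0,0,0,0,0,0],[0,0,0,0,0,0],[0,0,0,0,0,0],[0,0,0,0,0,0],[0,0,0,0,0,0]]]' 0
python3 -m inch '[[[0,0,-10,0,0,0],[0,0,-30,0,0,0],[0,0,-70,0,0,0],[0,0,-110,0,0,0],[0,0,-140,0,0,0],[0,0,-140,0,0,0]]]' 0
python3 - <<'E'
from h import *
tool([.5745,.0688,.20],-.173)
c=wrist("w12")
E
```

```text
t: 25.32
position: [0.5347, -0.3227, 0.0541]
tcp_rot: [-1.889, 2.51, -0.001]
force: [-0.4, 0.6, 0.1]
finger_gap: 0.43
t: 25.95
position: [0.5344, -0.3226, 0.0535]
tcp_rot: [-1.889, 2.51, 0.0]
force: [1.0, 0.1, 1.1]
finger_gap: 0.147
t: 26.7
position: [0.5355, -0.3232, 0.197]
tcp_rot: [-1.888, 2.508, -0.007]
force: [0.6, 0.6, -3.8]
finger_gap: 0.145
t 26.7 shift mm [-387.5   71.    -3.7] turn [-0.003 -0.005 -1.678] turn [-0.005  0.003  1.463]
```

```bash
python3 -m inch '[[[-30,6,0,0,0,-0.17],[-70,13,0,0,0,-0.34],[-110,20,0,0,0,-0.51],[-150,28,0,0,0,-0.68],[-190,36,0,0,0,-0.85],[-230,43,0,0,0,-1.02],[-270,50,0,0,0,-1.19],[-310,57,0,0,0,-1.36],[-340,63,0,0,0,-1.53],[-340,63,0,0,0,-1.677]]]' 0
python3 - <<'E'
from h import *
tool([.5745,.0688,.125],-.173)
E
```

```text
t: 28.0
position: [0.567, 0.0247, 0.1923]
tcp_rot: [-3.13, 0.258, 0.003]
force: [-0.5, -0.4, -3.4]
finger_gap: 0.143
t 28.0 shift mm [  0.3 -44.7  67.4] turn [-0.001  0.002  0.008] turn [-3.000e-03 -1.000e-03 -3.133e+00]
```

```bash
python3 -m inch '[[[0,-20,20,0,0,0.008],[0,-35,40,0,0,0.008],[0,-45,55,0,0,0.008],[0,-45,65,0,0,0.008],[0,-45,65,0,0,0.008],[0,-45,65,0,0,0.008],[0,-45,65,0,0,0.008]]]' 0
python3 - <<'E'
from h import *
c=wrist("w13");crop(c["img"],160,0,480,400,1.5,"pics/w13z.png")
J=np.array([.5745,.0688,0]);Rz=R.from_euler("z",-.173).as_matrix()
G=np.array([[-53,97,66],[53,97,66],[-53,-97,66],[53,-97,66]])/1e3@Rz.T+J
print("rim",((proj(c,G)-[160,0])*1.5).round(0).tolist())
T=c["Tt"];h=-.0085+.005+.0
G=np.array([[-53,-97,3.5],[53,-97,3.5],[-53,97,3.5],[53,97,3.5],[-7,-30,-20.5],[7,-30,-20.5]])/1e3@T[:3,:3].T+T[:3,3]
print("cover",((proj(c,G)-[160,0])*1.5).round(0).tolist())
tool([.5745,.0688,.0745],-.173)
E
```

```text
t: 28.88
position: [0.576, 0.0656, 0.1291]
tcp_rot: [-3.128, 0.286, -0.001]
force: [-0.1, 0.3, -3.5]
finger_gap: 0.147
rim [[134.0, 137.0], [339.0, 135.0], [156.0, 462.0], [323.0, 460.0]]
cover [[106.0, 128.0], [379.0, 128.0], [137.0, 538.0], [347.0, 539.0], [224.0, 311.0], [261.0, 311.0]]
t 28.925 shift mm [-2.  -2.8 54.6] turn [-0.    -0.001 -0.01 ] turn [-1.000e-03  0.000e+00  3.132e+00]
```

View pics/w13z.png

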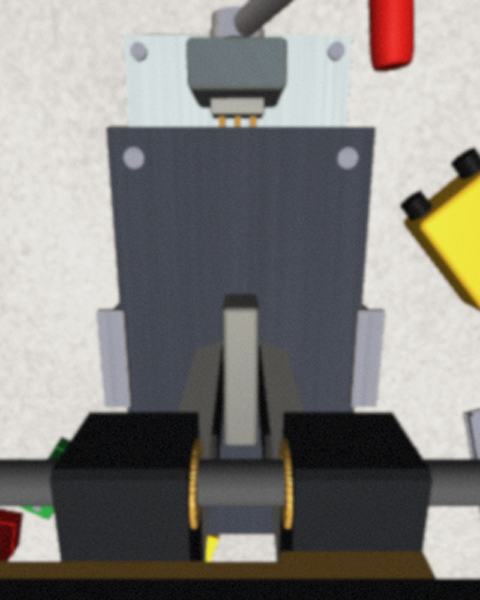

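```bash
python3 -m inch '[[[-2,-3,5,0,0,-0.01],[-2,-3,12,0,0,-0.01],[-2,-3,16,0,0,-0.01],[-2,-3,16,0,0,-0.01],[-2,-3,16,0,0,-0.01],[-2,-3,16,0,0,-0.01]]]' 0
python3 - <<'E'
from h import *
tool([.5745,.0688,.0745],-.173)
c=wrist("w14");J=np.array([.5745,.0688,0]);Rz=R.from_euler("z",-.173).as_matrix()
for b in([-70,160,10],[70,160,10],[-25,142,70],[25,142,70],[-25,118,70],[25,118,70]):print(b,proj(pickle.load(open("w13.pkl","rb")),Rz@np.array(b)/1e3+J)*1.5-[240,0])
tool([.5745,.0688,.0745],-.173)
E
```

```text
t: 29.68
position: [0.5743, 0.0693, 0.1127]
tcp_rot: [-3.13, 0.27, -0.0]
force: [0.6, -0.3, -3.1]
finger_gap: 0.148
t 29.675 shift mm [ 0.3  0.4 38.2] turn [-0.    -0.     0.001] turn [ 0.    -0.    -3.141] 
[-70, 160, 10] [[119.91502664  35.34190071]]
[70, 160, 10] [[351.78225203  32.83180369]]
[-25, 142, 70] [[183.16532741  36.12909682]]
[25, 142, 70] [[286.8411917   35.00699076]]
[-25, 118, 70] [[185.26824175  90.352141  ]]
[25, 118, 70] [[285.96799831  89.29464933]]
t 29.725 shift mm [ 0.2  0.4 38.2] turn [-0.    -0.     0.001] turn [ 0.    -0.    -3.141]
```

```bash
python3 -m inch '[[[0,0,5,0,0,0],[0,0,10,0,0,0],[0,0,15,0,0,0],[0,0,20,0,0,0],[0,0,24,0,0,0],[0,0,28,0,0,0],[0,0,28,0,0,0]]]' 0
python3 -m inch '[[[0,0,2,0,0,0],[0,0,4,0,0,0],[0,0,6,0,0,0],[0,0,6,0,0,0]]]' 0
```

```text
t: 30.6
position: [0.5743, 0.0694, 0.0841]
tcp_rot: [-3.13, 0.27, 0.0]
force: [3.9, 1.3, -5.6]
finger_gap: 0.146
t: 31.1
position: [0.5741, 0.0692, 0.0782]
tcp_rot: [3.13, -0.27, -0.0]
force: [2.6, -0.8, -3.3]
finger_gap: 0.148
```

```bash
python3 -m inch '[[[0,0,1,0,0,0],[0,0,2,0,0,0],[0,0,3,0,0,0],[0,0,3,0,0,0]]]' 0
python3 -m inch '[[[0,0,1,0,0,0],[0,0,2,0,0,0],[0,0,2,0,0,0]]]' 0
```

```text
t: 31.6
position: [0.5741, 0.0691, 0.0753]
tcp_rot: [3.13, -0.27, -0.0]
force: [1.1, -0.6, -3.5]
finger_gap: 0.147
t: 31.98
position: [0.5741, 0.0692, 0.0744]
tcp_rot: [3.13, -0.27, 0.0]
force: [-5.7, -2.2, 15.2]
finger_gap: 0.144
```

```bash
python3 -m inch '[[[0,0,1,0,0,0],[0,0,1,0,0,0],[0,0,1,0,0,0]]]' 0
python3 -m inch '[[[0,0,1,0,0,0],[0,0,1,0,0,0],[0,0,1,0,0,0]]]' 0
```

```text
t: 32.35
position: [0.5742, 0.0692, 0.0744]
tcp_rot: [3.129, -0.27, 0.001]
force: [-12.2, -2.8, 32.2]
finger_gap: 0.146
t: 32.72
position: [0.5742, 0.0696, 0.0737]
tcp_rot: [3.129, -0.27, 0.001]
force: [-14.0, -3.3, 38.4]
finger_gap: 0.145
```

```bash
python3 -m inch '[[[0,0,-2,0,0,0],[0,0,-3,0,0,0],[0,0,-3,0,0,0]]]' 0
python3 -m inch '[[[0,0,-1,0,0,0],[0,0,-1.5,0,0,0],[0,0,-1.5,0,0,0]]]' 0
```

```text
t: 33.1
position: [0.5741, 0.0692, 0.0743]
tcp_rot: [3.13, -0.27, -0.001]
force: [0.7, -1.1, -2.9]
finger_gap: 0.145
t: 33.48
position: [0.5739, 0.0692, 0.0754]
tcp_rot: [-3.13, 0.27, 0.001]
force: [4.5, 1.2, -14.9]
finger_gap: 0.149
```

```bash
python3 -m inch '[[[0,0,1.5,0,0,0],[0,0,2.5,0,0,0],[0,0,2.5,0,0,0]]]' 0
python3 -m inch '[[[0,0,0,0,0,0],[0,0,0,0,0,0],[0,0,0,0,0,0],[0,0,-10,0,0,0],[0,0,-50,0,0,0],[0,0,-110,0,0,0],[0,0,-170,0,0,0],[0,0,-185,0,0,0],[0,0,-185,0,0,0]]]' 40
python3 - <<'E'
from h import *
from cell import capture
c=wrist("w15");a=cv2.resize(c["img"][0:260,220:440],None,fx=1.8,fy=1.8,interpolation=2)
d=capture("side");pickle.dump(d,open("c15.pkl","wb"));b=cv2.resize(d["img"][160:310,190:390],None,fx=2,fy=2,interpolation=2)
t=capture("top");pickle.dump(t,open("t15.pkl","wb"));e=cv2.resize(t["img"][120:220,180:380],None,fx=2,fy=2,interpolation=2)
im=np.zeros((520,800,3),np.uint8);im[:468,:396]=a[:468,:396];im[:300,400:]=b;im[300:500,400:]=e
cv2.imwrite("pics/z15.png",im[:,:,::-1])
J=np.array([.5743,.069,0]);Rz=R.from_euler("z",-.173).as_matrix()
G=np.array([[-53,97,71],[53,97,71],[-53,-97,71],[53,-97,71],[44.6,155,177],[44.6,225,177]])/1e3@Rz.T+J
print(((proj(c,G)-[220,0])*1.8).round(0).tolist())
print(((proj(d,G)-[190,160])*2+[400,0]).round(0).tolist())
p=J+Rz@[.0446,.195,.18];print(p);tool([p[0],p[1],.26],-.173);
E
```

```text
t: 33.85
position: [0.5742, 0.0693, 0.0738]
tcp_rot: [-3.13, 0.27, -0.0]
force: [-1.7, -0.5, 0.6]
finger_gap: 0.146
t: 34.98
position: [0.5745, 0.0693, 0.2595]
tcp_rot: [-3.13, 0.27, -0.003]
force: [-0.3, -0.2, -0.8]
finger_gap: 0.424
[[101.0, 187.0], [261.0, 187.0], [111.0, 455.0], [251.0, 456.0], [283.0, 35.0], [292.0, -159.0]]
[[597.0, 191.0], [531.0, 143.0], [701.0, 91.0], [637.0, 51.0], [488.0, 122.0], [439.0, 164.0]]
[0.65180122 0.25341182 0.18      ]
t 35.125 shift mm [  45.6 -195.1   -3.3] turn [0.001 0.002 0.001] turn [-4.000e-03  1.000e-03 -3.141e+00]
```

View pics/z15.png

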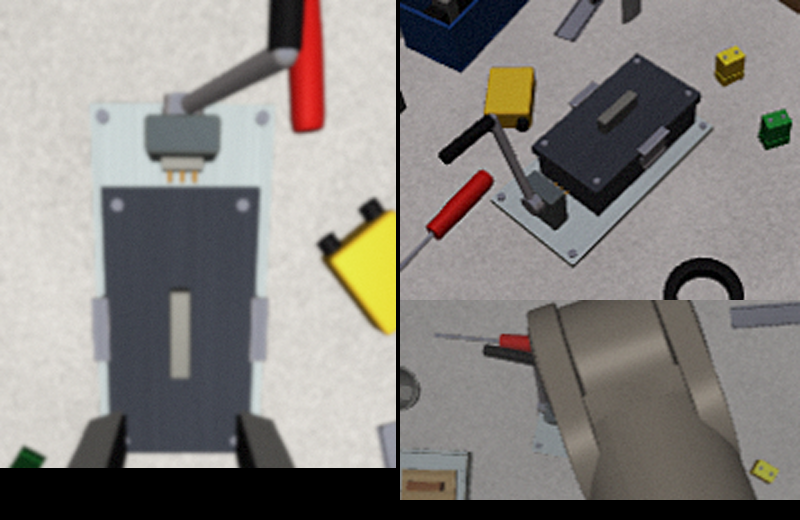

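```bash
python3 -m inch '[[[10,-40,0,0,0,0],[20,-80,0,0,0,0],[30,-120,0,0,0,0],[40,-160,0,0,0,0],[46,-195,0,0,0,0],[46,-195,0,0,0,0],[46,-195,0,0,0,0]]]' 44
python3 - <<'E'
from h import *
from cell import capture
c=wrist("w16");a=cv2.resize(c["img"][60:360,200:440],None,fx=1.6,fy=1.6,interpolation=2)
d=capture("side");b=cv2.resize(d["img"][160:310,170:370],None,fx=2,fy=2,interpolation=2)
im=np.zeros((480,800,3),np.uint8);im[:480,:384]=a;im[:300,400:]=b
cv2.imwrite("pics/z16.png",im[:,:,::-1])
J=np.array([.5743,.069,0]);Rz=R.from_euler("z",-.173).as_matrix()
p=J+Rz@[.0446,.195,.18];tool([p[0],p[1],.162],-.173)
G=np.array([[44.6,155,177],[44.6,225,177]])/1e3@Rz.T+J
print(((proj(c,G)-[200,60])*1.6).round(0).tolist())
E
```

```text
t: 36.0
position: [0.6525, 0.2529, 0.2569]
tcp_rot: [3.129, -0.27, -0.003]
force: [-0.3, -0.7, -0.3]
finger_gap: 0.47
t 36.1 shift mm [-1.2 -1.1 95.9] turn [ 0.001  0.001 -0.   ] turn [ 1.000e-03 -1.000e-03  3.141e+00] 
[[193.0, 299.0], [193.0, 184.0]]
```

View pics/z16.png

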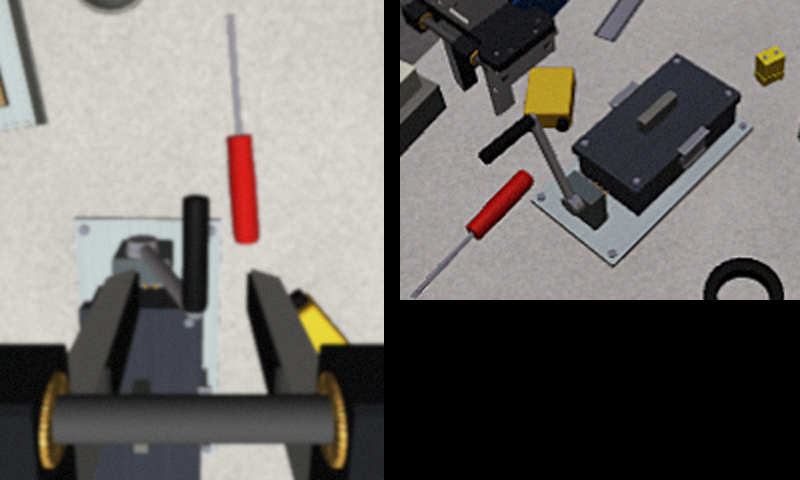

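```bash
python3 -m inch '[[[0,0,30,0,0,0],[0,0,60,0,0,0],[0,0,80,0,0,0],[0,0,95,0,0,0],[0,0,95,0,0,0],[0,0,95,0,0,0]]]' 44
python3 -m inch '[[[0,0,0,0,0,0],[0,0,0,0,0,0],[0,0,0,0,0,0],[0,0,0,0,0,0],[0,0,0,0,0,0]]]' 0
```

```text
t: 36.85
position: [0.6533, 0.2538, 0.1645]
tcp_rot: [-3.129, 0.27, -0.002]
force: [0.1, -0.2, 0.2]
finger_gap: 0.469
t: 37.48
position: [0.6534, 0.2534, 0.1638]
tcp_rot: [-3.13, 0.27, -0.002]
force: [4.4, -0.8, 0.8]
finger_gap: 0.161
```

```bash
python3 -m inch '[[[-12,0,-4,0,0,0],[-25,0,-6,0,0,0],[-45,0,-8,0,0,0],[-64,0,-6,0,0,0],[-77,0,-4,0,0,0],[-89,0,0,0,0,0],[-101,0,5,0,0,0],[-112,0,11,0,0,0],[-118,0,15,0,0,0],[-118,0,15,0,0,0]]]' 0
python3 -m inch '[[[-5,0,4,0,0,0],[-10,0,8,0,0,0],[-15,0,12,0,0,0],[-17,0,14,0,0,0],[-17,0,14,0,0,0]]]' 0
python3 - <<'E'
from h import *
from cell import observe
p=observe()["position"]-[.5743,.069,0];q=R.from_euler("z",.173).apply(p);print(q*1e3)
E
```

```text
t: 38.72
position: [0.5378, 0.2745, 0.1494]
tcp_rot: [-3.128, 0.269, -0.005]
force: [8.1, 1.7, 4.5]
finger_gap: 0.16
t: 39.35
position: [0.5228, 0.2773, 0.1365]
tcp_rot: [-3.127, 0.271, -0.009]
force: [11.6, 0.6, 11.7]
finger_gap: 0.163
[-86.60128327 196.33559106 136.53420857]
```

```bash
python3 -m inch '[[[-2,0,2,0,0,0],[-4,0,4,0,0,0],[-4,0,4,0,0,0],[-4,0,4,0,0,0]]]' 0
python3 - <<'E'
from h import *
from cell import observe
p=observe()["position"]-[.5743,.069,0];q=R.from_euler("z",.173).apply(p);print(q*1e3)
E
```

```text
t: 39.85
position: [0.5228, 0.2782, 0.1352]
tcp_rot: [-3.124, 0.273, -0.02]
force: [23.2, -4.8, 32.3]
finger_gap: 0.163
[-86.69248927 197.17441942 135.16870961]
```

```bash
python3 -m inch '[[[6,0,-6,0,0,0],[16,0,-14,0,0,0],[27,0,-22,0,0,0],[38,0,-28,0,0,0],[50,0,-33,0,0,0],[62,0,-37,0,0,0],[75,0,-39,0,0,0],[85,0,-40.5,0,0,0]]]' 0
python3 -m inch '[[[9,0,-0.5,0,0,0],[19,0,0,0,0,0],[29,0,1.5,0,0,0],[38,0,3,0,0,0],[46,0,5,0,0,0],[52,0,7,0,0,0],[55,0,8,0,0,0],[56,0,8.5,0,0,0],[56,0,8.5,0,0,0]]]' 0
python3 - <<'E'
from h import *
from cell import observe
p=observe()["position"]-[.5743,.069,0];q=R.from_euler("z",.173).apply(p);print(q*1e3)
E
```

```text
t: 40.85
position: [0.6003, 0.2621, 0.1708]
tcp_rot: [3.129, -0.271, -0.001]
force: [1.3, -3.8, -3.5]
finger_gap: 0.163
t: 41.98
position: [0.654, 0.2534, 0.1628]
tcp_rot: [3.13, -0.269, -0.002]
force: [-6.7, -5.7, 5.5]
finger_gap: 0.161
[ 46.76860899 195.3367334  162.80386019]
```

```bash
python3 -m inch '[[[0,0,0,0,0,0],[0,0,0,0,0,0],[0,0,0,0,0,0],[0,0,-20,0,0,0],[0,0,-60,0,0,0],[0,0,-95,0,0,0],[0,0,-95,0,0,0],[0,0,-95,0,0,0]]]' 44
python3 - <<'E'
from h import *
from cell import capture,observe
a=pickle.load(open("w16.pkl","rb"));c=wrist("w17");print(a["Tt"][:3,3],c["Tt"][:3,3])
for n,i in(("before",a["img"]),("after",c["img"])):
    g=i[180:265,300:345].max(2)  # black handle region
    m=g<60;ys,xs=np.nonzero(m);print(n,m.sum(),xs.mean().round(2)+300,ys.mean().round(2)+180)
d0=pickle.load(open("c15.pkl","rb"))["img"];d=capture("side")["img"]
D=cv2.absdiff(d0,d)[190:290,180:360].max(2)
print("side diff >40 px (lever/cover region):",(D>40).sum(), np.argwhere(cv2.GaussianBlur(D,(5,5),0)>30)[:5])
t0=pickle.load(open("c0.pkl","rb"))["top"]["img"];t=capture("top")["img"]
s0=pickle.load(open("c0.pkl","rb"))["side"]["img"]
cv2.imwrite("pics/f.png",t[:,:,::-1])
E
```

```text
t: 42.98
position: [0.6548, 0.2532, 0.258]
tcp_rot: [-3.13, 0.27, -0.001]
force: [-0.5, -0.4, -0.7]
finger_gap: 0.47
[0.65246196 0.25294653 0.25689747] [0.65480639 0.25316033 0.2579836 ]
before 1251 318.69 221.07999999999998
after 1206 316.86 220.54
side diff >40 px (lever/cover region): 542 [[ 0 13]
 [ 0 14]
 [ 0 15]
 [ 0 16]
 [ 0 17]]
```

```bash
python3 -m inch '[[[0,0,-20,0,0,0],[-10,40,-20,0,0,0],[-20,80,-20,0,0,0],[-30,120,-10,0,0,0],[-40,160,0,0,0,0],[-48,195,0,0,0,0],[-48,195,0,0,0,0],[-48,195,0,0,0,0]]]' 40
python3 - <<'E'
from h import *
from cell import capture,observe
a=pickle.load(open("w15.pkl","rb"));c=wrist("w18");print(a["Tt"][:3,3],c["Tt"][:3,3])
d0=pickle.load(open("c15.pkl","rb"))["img"];d=capture("side")["img"]
D=cv2.GaussianBlur(cv2.absdiff(d0,d),(3,3),0)[160:400,150:420].max(2)
print("side diff",(D>30).sum(),(np.argwhere(D>30)[:8]+[160,150]).tolist())
s0=pickle.load(open("c0.pkl","rb"))["side"]["img"];D=cv2.GaussianBlur(cv2.absdiff(s0,d),(3,3),0).max(2)>40
n,l,s,ce=cv2.connectedComponentsWithStats(D.astype(np.uint8))
print([(s[i].tolist()) for i in range(1,n) if s[i,4]>15])
E
```

```text
t: 44.12
position: [0.5747, 0.0699, 0.2585]
tcp_rot: [-3.129, 0.269, -0.002]
force: [-0.1, 0.5, 0.0]
finger_gap: 0.429
[0.57448932 0.06925425 0.25946789] [0.57467909 0.06992166 0.25850399]
side diff 4 [[160, 300], [160, 310], [165, 300], [166, 300]]
[[243, 0, 90, 59, 2718], [604, 0, 16, 6, 65], [265, 3, 95, 91, 1521], [529, 5, 18, 5, 34], [521, 10, 31, 23, 422], [515, 14, 101, 254, 5135], [513, 23, 9, 16, 50], [515, 43, 32, 36, 386], [294, 72, 9, 4, 24], [279, 88, 62, 86, 2503], [271, 92, 19, 11, 48], [270, 101, 9, 8, 29], [260, 104, 9, 6, 40], [256, 112, 11, 8, 45], [344, 115, 73, 46, 1456], [613, 121, 27, 10, 166], [361, 149, 11, 9, 40], [299, 187, 11, 8, 19], [376, 199, 16, 16, 173], [330, 200, 10, 8, 26], [275, 202, 16, 13, 70], [273, 203, 55, 48, 763], [310, 224, 15, 14, 86], [595, 231, 28, 21, 237], [312, 234, 10, 10, 20], [570, 237, 49, 30, 312], [629, 241, 11, 12, 27], [547, 242, 19, 5, 48], [565, 247, 6, 24, 53], [570, 248, 40, 37, 844], [615, 252, 25, 55, 419], [567, 287, 44, 16, 556], [587, 306, 26, 18, 155], [239, 338, 41, 45, 1007]]
```

```bash
python3 -c "
from cell import *
print(hand_in())"
```

```text
the job is handed in; nothing more can be done
None
```

The relay box is built, clipped shut, tested and handed in at about 44 s of the 210 s. No verdict was returned.

- **Transit block:** it is out of the housing and released near the middle of the tray. The later overhead picture shows it lying there.
- **Modules:** I found only two white modules on the bench and stood them in pockets 0 and 1. The wrist camera put both within about 1 mm of the pocket centres, upright and down on the floor.
- **Cover:** I pressed it to about 38 N, and it sat at the height expected for flush on the rim. A gentle 1 mm pull met about 11 N of resistance, so it is held down. I could not read the clip joints, so that is my only evidence that both snapped.
- **Lever:** I pulled it until the force rose from about 12 to 23 N along the pull with no more travel. The handle position put it at about 1.08 rad. I then eased it back while gripped, at roughly 0.7 rad/s on average, and let go at rest.
- **Last checks:** the side pictures before and after the pull show no visible difference around the lever and cover. I saw none of the other things on the bench move, though the arm hid part of the view. The gripper was clear of everything at hand-in.

No check failed. The first side comparison after the lever pull showed a difference, but the gripper was in that view. Repeated with the arm back where it had been for the earlier picture, it came out clean.

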